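# Turn the window's retaining ring home with the pin spanner

### The job

The round window's recessed retaining ring is still loose. Take the two-pin spanner that fits its two holes out of its block, set it down into the ring with both pins in the holes, and turn the ring clockwise (seen from above) with it until it is fully home at its stop. Then let go and leave the spanner standing in the ring; leave the smaller spanner in its block.

Things in the scene. Friction and masses are not known exactly. Their poses are not given: they have to be found in the camera images.
- spanner_grip (a point): Long two-pin spanner, the one that fits: steel bar 132x30x10 mm; stem; black T grip 66 long, 16 thick, 28 tall, parallel to the bar. Pins: diameter 10, 16 long, pointing down 36.5 mm either side of centre. Point: grip centre, 39 above the bar's top, 65 above the pin tips; x along bar, z up. About 0.3 kg. Stands in a fixed white block, pins 16 deep in 16 mm pockets. Half a turn about z is the same.
- small_spanner_grip (a point): Short spanner of the same form: bar 80 mm long, grip 50 mm, pins 20 mm either side of centre, so it does not fit. Point: centre of its T grip, axes likewise. It stands in its own white block 24 mm high; leave it there. The two blocks may change places.
- ring_center (a point): Steel ring, diameter 104 mm, in a fixed round aluminium housing whose rim (outside diameter 132) is 4 mm higher. Point: centre of the ring's top, 36 mm above the table. Its x axis runs through the middles of both holes, 36.5 mm either side; holes 22 mm square, through; floor 16 below; pins have 6 mm play. Pins in: the long spanner's bar rests on the rim, grip centre 53 above this point.
- ring (a joint): Turn of the ring in rad, growing clockwise seen from above; starts at 0.3 to 0.65; 1.3 is the stop (fully home), where the black line on the ring meets the black line on the housing's rim. It stays where it is left; friction about 0.12 N m. From pins centred in the holes the spanner turns about 9 degrees before the ring follows.

How it is judged (in metres and radians):
On the way, in this order (a step that is already met when the one before it is completed fails the run):
1. both pins of the long spanner are in the ring's holes before the ring is turned (horizontal distance between spanner_grip and ring_center below 0.015 m and z of spanner_grip in the frame of ring_center below 0.059 m and angle between the x axis of spanner_grip and the x axis of ring_center, either way round below 0.35 rad and angle between spanner_grip's own z axis and vertical below 0.2 rad and value of joint ring below 0.9 rad), for 0.1 s.
2. the ring is turned home with the spanner's pins in its holes (value of joint ring above 1.12 rad and horizontal distance between spanner_grip and ring_center below 0.02 m and z of spanner_grip in the frame of ring_center below 0.063 m), for 0.1 s.
At the end, for the whole second after the job is handed in: Ring within 10 degrees of its stop; long spanner upright (0.2 rad) in it, pins in the holes: grip within 15 mm of the ring's axis, at most 59 mm above its face, bar within 0.35 rad of the hole line; small spanner within 30 mm of its start (value of joint ring above 1.12 rad and horizontal distance between spanner_grip and ring_center below 0.015 m and z of spanner_grip in the frame of ring_center below 0.059 m and angle between the x axis of spanner_grip and the x axis of ring_center, either way round below 0.35 rad and angle between spanner_grip's own z axis and vertical below 0.2 rad and distance of small_spanner_grip from where it was at the start of the episode below 0.03 m); the robot touches nothing.
It fails at once if the small spanner is moved from its block (distance of small_spanner_grip from where it was at the start of the episode above 0.03 m).
It also fails if it takes over 40 s, if anything falls off the work surface, if the arm or the gripper's body presses on something with over 40 N, if the wrist force passes 120 N, or if a joint passes its speed limit or range.

### The arm

A 7-joint arm with a two-finger parallel gripper is mounted at the origin on the work surface; the furniture and walls round the work are solid. World frame = base frame: x ahead of the robot, y to its left, z up, the work surface at z = 0. Lengths are in mm, angles in rad, forces in N, time in s.
With the tool pointing down it reaches from about 425 to 950 mm from the base axis. Payload 4.7 kg.
Tool frame: the origin (TCP) lies between the finger pads; the fingertips stand r.tip_reach ahead of it and the grasp point (between the pads) lies 8 mm behind it (r.tip_reach is the distance from the TCP to the fingertips, in mm); z points along the fingers, x is the direction in which the jaws open and shut, and the axes are right-handed (so a half turn about z gives the same grasp; the last joint's range is limited). The gripper opens to 87 mm and grips with 3 to 60 N. Pads are 19 mm wide; open, the fingers measure 117 mm over their backs; the gripper's body (75 mm by 190 mm) begins 51 mm behind the grasp point.
Start: joints at [1.101, 0.469, -0.049, 1.532, 0.024, 1.141, -0.082], TCP at [288.044, -610.474, 233.573] pointing down, gripper open.
Joint ranges: [-2.59, 2.59], [-0.33, 1.99], [-1.39, 1.29], [0.1, 2.45], [-1.04, 4.18], [0.21, 1.99], [-2.66, 2.66]. Speed limits (rad/s): [2.57, 2.57, 3.14, 3.14, 3.14, 3.14, 3.14].

### API

Orientations are given as a unit quaternion [w, x, y, z].
In Python, from cell import readout, eyes, r gives the robot as it stands.
- The arm moves only by the shell command python3 -m creep 'ROWS' [OPENING] [FORCE]. ROWS is JSON, one flat list of numbers, 6 for each row, row after row: the shift along the tool's x, y, z in mm, then the turn, a rotation vector about the tool's x, y, z in degrees. In form: [dx, dy, dz, rx, ry, rz, dx, dy, dz, rx, ry, rz, ...]. A call has 1 to 10 rows; each row shifts and turns the commanded pose from where the row before left it, along the tool's axes as they then stand; what a row does not reach is not made up. A row lasts 1/8 s, in which the tool goes at most 62.5 mm and 10.7 degrees, less where a joint would pass 70% of its speed; a pose out of reach is approached as far as the arm can. A call is refused whole if a number of a shift passes 62.5 or a number of a turn 10.7, either way. A call with a gripper value outside its range is refused whole. OPENING is the opening, from 0 (shut) to 1 (fully open), set as the call begins (- or left out, the last holds). The fingers move at their own pace and stop on an object; FORCE is the grip in N (left out, the last holds). Time passes only in rows, so rows that do not move let the fingers close. It gives the time, the measured TCP pose, the force and the opening at its end, in the units of the state.
- readout.get_state(): the state, without advancing time (a new reading comes with each control period).
- eyes.capture(name): name is "side" or "top"; returns a dict with "image" (420x560x3 uint8, red, green, blue), "fx", "fy", "cx", "cy" (pixels), "world_to_cam" (4x4, takes a point from world to camera coordinates). Camera axes: x right, y up, looking along -z (the intrinsics and any distortion apply to the point x, -y, -z); pixel columns grow to the right and rows downward; lengths in mm; the calibration is good to about 2 mm. A picture is of the moment at which its call begins. There is no depth.
- r.close_job(): hands the job in, once; it reports no verdict.
Trained networks look in the newest picture that a camera, given by its name, has taken for a name from the list of things; names that differ only in an ending like _2 or _b are one class to them, and where a whole thing is asked for, a point or a joint stands for the part that bears it (a point fixed in the world has none). Each returns a list of dicts, best first, with "confidence" (0 to 1); they miss things now and then, are a little off and sometimes report something else, mostly with a low value. They report only what shows in the picture. A call takes as long as a camera call.
- eyes.trace(camera, target): "mask" (420x560 bool, what is visible of it) and "centre" ([column, row] in pixels, amid what is visible of it).
- eyes.tip_of(camera, target): "centre" ([column, row] in pixels: a listed point, or the origin of a listed thing).
The state is a dict: "t": time; "joint_positions": joint angles; "qd": joint speeds; "effort": joint torques, N m; "ee_pos": TCP position; "eef_rot": TCP orientation; "force": force on the tool from outside, world axes, zero at the start; "moment": the same for the moment, N m; "width": opening from 0.0 (shut) to 1.0 (fully open).
Only numpy, scipy, OpenCV 4.12 (cv2) and the standard library are available. Lean on these libraries where they do the work, as an engineer would, in place of code of your own. Each camera call takes 0.05 s, during which the arm holds its last target. There are 200 camera calls.

## Working session

There is one attempt and no reset: what is moved stays moved. The work goes in short steps, Python scripts to look and compute and a shell command to move; the robot and the scene stay as the last step left them, time stands still between calls to the robot, and variables do not carry over. Pictures are saved under pics/ and viewed, about 8 in all and at most 12, crops included, and the job is handed in when it is done.

```bash
mkdir -p pics; ls
cat > h.py <<'E'
import numpy as np,cv2,json
from cell import readout,eyes,r
from scipy.optimize import least_squares
def cap(n,f=None):
    c=eyes.capture(n)
    if f: cv2.imwrite('pics/'+f,c['image'][:,:,::-1])
    return c
def proj(c,P):
    P=np.atleast_2d(P); q=(np.c_[P,np.ones(len(P))]@np.array(c['world_to_cam']).T)[:,:3]
    return np.c_[c['cx']+c['fx']*q[:,0]/-q[:,2], c['cy']-c['fy']*q[:,1]/-q[:,2]]
def ray(c,uv):
    W=np.array(c['world_to_cam']);R=W[:3,:3];o=-R.T@W[:3,3]
    d=R.T@np.array([(uv[0]-c['cx'])/c['fx'],-(uv[1]-c['cy'])/c['fy'],-1]);return o,d/np.linalg.norm(d)
def onz(c,uv,z):
    o,d=ray(c,uv);return o+d*(z-o[2])/d[2]
def tri(cs,uvs):
    A=0;b=0
    for c,u in zip(cs,uvs):
        o,d=ray(c,u);M=np.eye(3)-np.outer(d,d);A=A+M;b=b+M@o
    return np.linalg.solve(A,b)
E
python3 - <<'E'
from h import *
cs={n:cap(n,n+'0.png') for n in('side','top')}
for n,c in cs.items(): print(n,{k:np.round(v,3).tolist() for k,v in c.items() if k!='image'})
for t in ('spanner_grip','small_spanner_grip','ring_center'):
    u={}
    for n in cs:
        l=eyes.tip_of(n,t); print(n,t,[(np.round(x['centre']).tolist(),round(x['confidence'],2)) for x in l[:3]])
        if l:u[n]=l[0]['centre']
    if len(u)==2: print(np.round(tri([cs['side'],cs['top']],[u['side'],u['top']]),1))
s=readout.get_state();print(s['t'],s['ee_pos'],s['eef_rot'],s['width'],r.tip_reach,s['force'])
E
```

```text
pics
side {'fx': 429.837, 'fy': 429.837, 'cx': 277.229, 'cy': 208.499, 'world_to_cam': [[-0.999, 0.039, 0.017, 517.586], [0.002, -0.355, 0.935, -60.569], [0.042, 0.934, 0.355, -958.655], [0.0, 0.0, 0.0, 1.0]]}
top {'fx': 396.984, 'fy': 396.984, 'cx': 282.371, 'cy': 208.068, 'world_to_cam': [[0.019, -1.0, 0.003, 45.079], [0.995, 0.02, 0.096, -545.117], [-0.096, 0.001, 0.995, -893.187], [0.0, 0.0, 0.0, 1.0]]}
side spanner_grip [([287.0, 224.0], 0.59)]
top spanner_grip [([253.0, 224.0], 0.8)]
[503.8 118.6  78.8]
side small_spanner_grip [([314.0, 267.0], 0.98)]
top small_spanner_grip [([183.0, 237.0], 0.9)]
[472.9 272.2  71.3]
side ring_center [([283.0, 194.0], 0.74)]
top ring_center [([386.0, 230.0], 0.56)]
[ 496.3 -181.3   35.4]
0.4 [ 288.04134635 -610.39091187  233.42611693] [-7.25972356e-05  8.44599827e-01 -5.35398097e-01 -7.08007724e-05] 1.000820528803002 11.0 [ 0.43729895 -0.49332127 -0.19221726]
```

```bash
python3 -c "
import cv2,numpy as np
a=cv2.imread('pics/top0.png')[130:310,120:480];b=cv2.imread('pics/side0.png')[130:330,180:400]
cv2.imwrite('pics/topc.png',cv2.resize(a,None,fx=2.2,fy=2.2,interpolation=2))
cv2.imwrite('pics/sidec.png',cv2.resize(b,None,fx=3,fy=3,interpolation=2))"
```

```text
(no output)
```

View pics/topc.png

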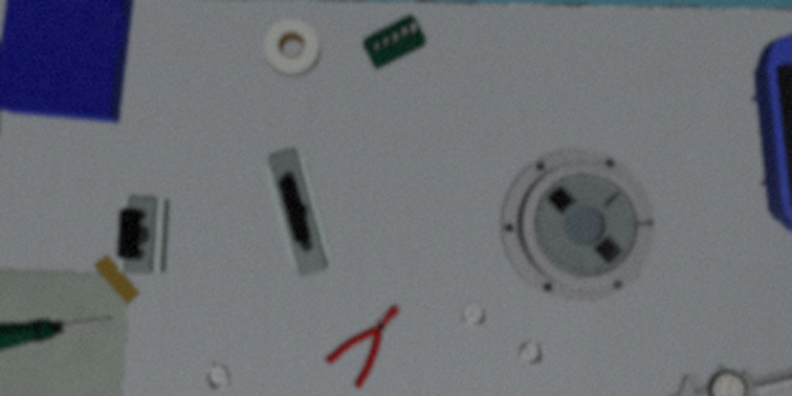

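View pics/sidec.png

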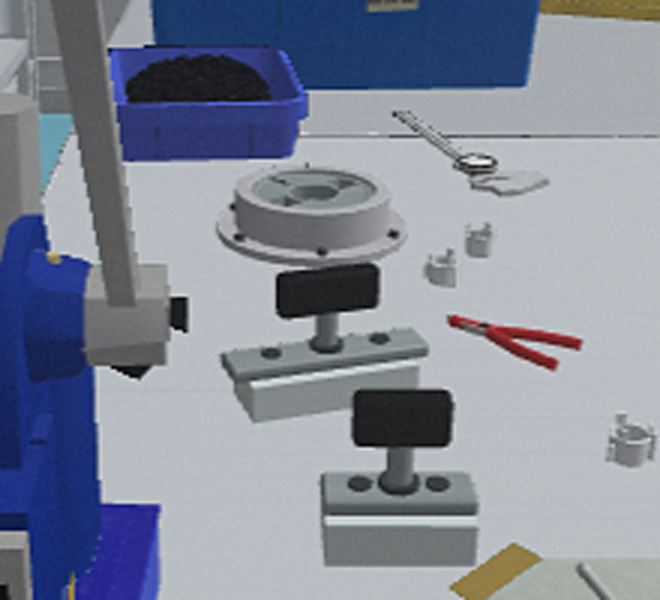

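```bash
cat > m.py <<'E'
from h import *
def dark(img,uv,rad,th):
    g=img.max(2).astype(int);yy,xx=np.mgrid[:420,:560]
    return (g<th)&(np.hypot(xx-uv[0],yy-uv[1])<rad)
def comps(m,mn=15):
    n,l,s,ce=cv2.connectedComponentsWithStats(m.astype(np.uint8))
    return [(s[i,4],ce[i],np.argwhere(l==i)[:,::-1].astype(np.float32)) for i in range(1,n) if s[i,4]>=mn]
E
python3 - <<'E'
from m import *
t=cap('top');s=cap('side')
print('cam',[np.round(ray(c,(280,208))[0]) for c in(t,s)])
gt=max(comps(dark(t['image'],(253,224),28,60)),key=lambda x:x[0]); R=cv2.minAreaRect(gt[2]);print('top grip',gt[0],gt[1],R)
gs=max(comps(dark(s['image'],(289,227),30,60)),key=lambda x:x[0]);print('side grip',gs[0],gs[1],cv2.minAreaRect(gs[2]))
P=tri([t,s],[gt[1],gs[1]]);print('grip',P)
m=eyes.trace('top','spanner_grip')
if m:
  pts=np.argwhere(m[0]['mask'])[:,::-1].astype(np.float32);R=cv2.minAreaRect(pts);print('mask',R,m[0]['confidence'])
for pts,z in((gt[2],P[2]+14),(pts,P[2]-39)):
  W=np.array([onz(t,p,z)[:2] for p in pts],np.float32)
  R=cv2.minAreaRect(W);b=cv2.boxPoints(R);e=max(((b[1]-b[0]),(b[2]-b[1])),key=np.linalg.norm);print('world',R,np.degrees(np.arctan2(e[1],e[0]))%180)
for th in(50,60,70):
  H=[c for c in comps(dark(t['image'],(385,232),20,th),10)]
  W=[onz(t,c[1],36) for c in H];print(th,[(c[0],np.round(w,1)) for c,w in zip(H,W)])
  if len(W)==2:
    d=W[0]-W[1];print('ring',(W[0]+W[1])/2,np.linalg.norm(d),np.degrees(np.arctan2(d[1],d[0]))%180)
st=readout.get_state();w,x,y,z=st['eef_rot'];from scipy.spatial.transform import Rotation as Ro
print(Ro.from_quat([x,y,z,w]).as_matrix().round(4))
E
```

```text
cam [array([456.,  57., 941.]), array([558., 854., 388.])]
top grip 264 [253.84469697 225.17045455] ((254.43394470214844, 225.5188751220703), (36.125823974609375, 9.0657958984375), 74.05460357666016)
side grip 507 [288.48717949 226.38067061] ((288.6058044433594, 226.3993377685547), (15.189361572265625, 34.292903900146484), 83.2901611328125)
grip [501.83725879 117.39941614  72.50853797]
mask ((254.85194396972656, 226.21328735351562), (57.70658874511719, 13.894789695739746), 74.57783508300781) 0.84
world ((499.5456848144531, 115.27069091796875), (77.9342269897461, 19.478782653808594), 17.466949462890625) 17.46694
world ((500.97222900390625, 117.9930419921875), (132.1346435546875, 31.695680618286133), 16.974842071533203) 16.974842
50 [(np.int32(66), array([ 519. , -155.2,   36. ])), (np.int32(64), array([ 468.5, -203.3,   36. ]))]
ring [ 493.74957729 -179.23915411   36.        ] 69.7517261326015 43.61313451146968
60 [(np.int32(75), array([ 519. , -156.1,   36. ])), (np.int32(76), array([ 468.4, -203.1,   36. ]))]
ring [ 493.70755333 -179.60360556   36.        ] 69.16000876413591 42.90141309034928
70 [(np.int32(91), array([ 518.5, -156.4,   36. ])), (np.int32(10), array([ 519.8, -206.7,   36. ])), (np.int32(118), array([ 473.8, -201.2,   36. ]))]
[[ 4.266e-01 -9.044e-01  1.000e-04]
 [-9.044e-01 -4.266e-01 -0.000e+00]
 [ 1.000e-04 -0.000e+00 -1.000e+00]]
```

```bash
python3 -m creep '[-43,-38,0,0,0,0,-43,-38,0,0,0,0,-43,-38,0,0,0,0,-43,-38,0,0,0,0,-43,-38,0,0,0,0,-43,-38,0,0,0,0,-43,-38,0,0,0,0,-43,-38,0,0,0,0,-43,-38,0,0,0,0,-43,-38,0,0,0,0]' 1 40
cat > st.py <<'E'
# usage: st.py x y z jawangle  -> tool-frame shift and turn needed
import sys;from h import *;from scipy.spatial.transform import Rotation as Ro
s=readout.get_state();w,x,y,z=s['eef_rot'];R=Ro.from_quat([x,y,z,w])
a=np.radians(float(sys.argv[4]));T=np.c_[[np.cos(a),np.sin(a),0],[np.sin(a),-np.cos(a),0],[0,0,-1]]
p=np.array(s['ee_pos']);print('t',s['t'],'p',p.round(1),'jaw',np.degrees(np.arctan2(*R.as_matrix()[1::-1,0])).round(2),'F',np.round(s['force'],1),'w',round(s['width'],3),'q',np.round(s['joint_positions'],2))
d=np.array(list(map(float,sys.argv[1:4])))-p
print('shift now',(R.as_matrix().T@d).round(1),'after turn',(T.T@d).round(1),'turn',np.degrees((R.inv()*Ro.from_matrix(T)).as_rotvec()).round(2))
E
python3 st.py 501 117.7 200 -73
```

```text
t: 1.8
ee_pos: [448.7, -57.7, 234.0]
eef_rot: [-0.0, 0.845, -0.536, 0.001]
force: [1.0, -0.0, -0.2]
width: 1.007
t 1.8 p [448.7 -57.7 234. ] jaw -64.76 F [ 1.  -0.  -0.2] w 1.007 q [ 0.41  0.13 -0.41  2.02  0.06  1.01 -1.16]
shift now [-136.4 -122.1   34. ] after turn [-152.5 -101.3   34. ] turn [-0.06 -0.06  8.24]
```

```bash
python3 -m creep '[-35,-30,0,0,0,0,-35,-30,0,0,0,0,-34,-31,17,0,0,0,-32,-31,17,0,0,0,0,0,0,0,0,8.2,0,0,0,0,0,0]'; python3 st.py 501 117.7 81 -73
python3 - <<'E'
from h import *
c=cap('side','s1.png');
print(proj(c,[[501,117.7,73]]))
E
```

```text
t: 2.55
ee_pos: [500.5, 115.9, 199.4]
eef_rot: [0.0, 0.805, -0.593, -0.0]
force: [0.7, -0.2, 0.6]
width: 1.002
t 2.55 p [500.5 115.9 199.4] jaw -72.8 F [ 0.7 -0.2  0.6] w 1.002 q [ 0.1   0.28 -0.49  1.93  0.16  0.97 -1.74]
shift now [ -1.6  -1.  118.4] after turn [ -1.5  -1.  118.4] turn [ 0.02 -0.01  0.2 ]
[[289.48937152 226.24398405]]
```

```bash
python3 -m creep '[-1.5,-1,40,0,0,0,0,0,40,0,0,0,0,0,30,0,0,0,0,0,24,0,0,0,0,0,0,0,0,0]'; python3 -m creep '[0,0,0,0,0,0,0,0,0,0,0,0,0,0,0,0,0,0,0,0,0,0,0,0,0,0,0,0,0,0,0,0,0,0,0,0]' 0 40; python3 st.py 501 117.7 65 -73
python3 - <<'E'
from h import *
c=cap('side','s2.png');t=cap('top')
cv2.imwrite('pics/s2c.png',np.hstack([cv2.resize(c['image'][150:310,200:380,::-1],None,fx=2.2,fy=2.2),cv2.resize(t['image'][150:310,170:350,::-1],None,fx=2.2,fy=2.2)]))
E
```

```text
t: 3.22
ee_pos: [500.1, 116.1, 64.5]
eef_rot: [0.001, 0.804, -0.594, -0.001]
force: [0.3, 0.0, -0.2]
width: 0.998
t: 3.98
ee_pos: [501.1, 117.3, 65.6]
eef_rot: [-0.0, 0.804, -0.594, 0.0]
force: [-0.7, 0.0, 0.1]
width: 0.405
t 3.975 p [501.1 117.3  65.6] jaw -72.94 F [-0.7  0.   0.1] w 0.405 q [ 0.03  0.47 -0.43  2.04  0.3   0.69 -1.86]
shift now [-0.4 -0.   0.6] after turn [-0.4 -0.   0.6] turn [-0.01 -0.    0.06]
```

View pics/s2c.png

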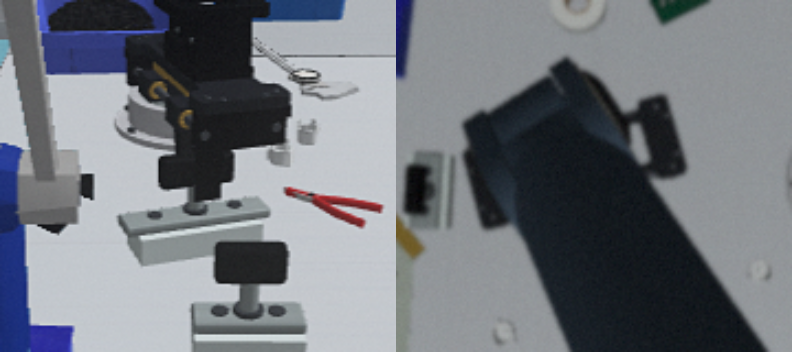

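Side view: the fingers straddle the grip at about (195,170) in the crop; they're still closing.

```bash
python3 -m creep '[0,0,0,0,0,0,0,0,0,0,0,0,0,0,0,0,0,0,0,0,0,0,0,0,0,0,0,0,0,0]' 0 40; python3 -m creep '[0,0,0,0,0,0,0,0,-10,0,0,0,0,0,-15,0,0,0,0,0,-35,0,0,0,0,0,-30,0,0,0]'; python3 st.py 494 -180 140 -47;python3 - <<'E'
from h import *
c=cap('side');t=cap('top')
cv2.imwrite('pics/s3c.png',np.hstack([cv2.resize(c['image'][110:310,200:380,::-1],None,fx=2.2,fy=2.2),cv2.resize(t['image'][130:330,300:480,::-1],None,fx=2.2,fy=2.2)]))
E
```

```text
t: 4.7
ee_pos: [501.0, 117.5, 65.5]
eef_rot: [-0.0, 0.804, -0.594, -0.0]
force: [0.5, 2.5, -0.4]
width: 0.182
t: 5.32
ee_pos: [501.2, 117.2, 157.6]
eef_rot: [-0.0, 0.804, -0.594, 0.0]
force: [0.5, 0.0, -3.0]
width: 0.178
t 5.325 p [501.2 117.2 157.6] jaw -72.95 F [ 0.5  0.  -3. ] w 0.178 q [ 0.09  0.34 -0.49  1.97  0.2   0.88 -1.78]
shift now [282.   94.1  17.6] after turn [212.4 208.   17.6] turn [ -0.05  -0.03 -25.95]
```

View pics/s3c.png

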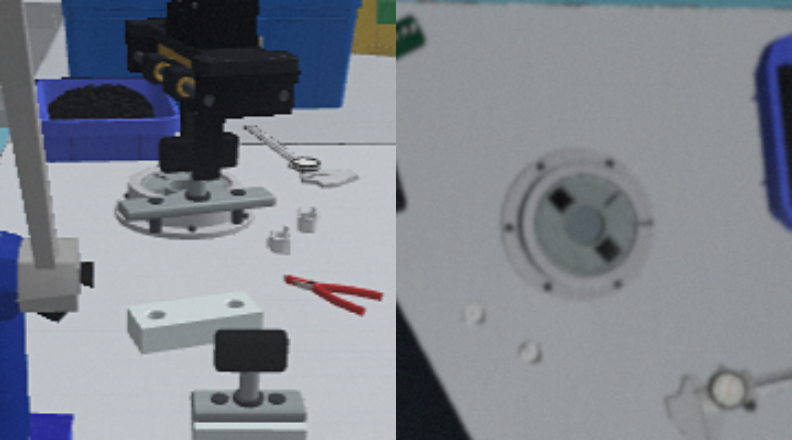

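```bash
python3 - <<'E'
from m import *
t=cap('top');print(np.round(proj(t,[495,-181,36]),1))
for k in('ring_center',): print([(np.round(x['centre'],1),x['confidence'],onz(t,x['centre'],36).round(1)) for x in eyes.tip_of('top',k)])
for x in eyes.trace('top','ring')[:1]:
  m=x['mask'].astype(np.uint8);c=max(cv2.findContours(m,0,1)[0],key=len);W=np.array([onz(t,p[0],36)[:2] for p in c],np.float32)
  print('trace ring',cv2.fitEllipse(W),cv2.minEnclosingCircle(W),x['confidence'])
# sharp rectified view of ring plane, 0.25mm/px
g=np.arange(-80,80.1,.25);X,Y=np.meshgrid(495+g[::-1],-181+g[::-1],indexing='ij')
uv=proj(t,np.c_[X.ravel(),Y.ravel(),np.full(X.size,36.)]).reshape(*X.shape,2).astype(np.float32)
im=cv2.remap(t['image'],uv[...,0],uv[...,1],cv2.INTER_CUBIC)
im=cv2.convertScaleAbs(im,alpha=1.6)
for i in range(0,641,80): cv2.line(im,(i,0),(i,640),(255,255,0) if i==320 else (120,120,0),1);cv2.line(im,(0,i),(640,i),(255,255,0)if i==320 else (120,120,0),1)
cv2.imwrite('pics/rect.png',im[20:620,20:620,::-1])
E
python3 -m creep '[47,15.5,0,0,0,0,47,15.5,0,0,0,0,47,15.5,0,0,0,0,47,16,0,0,0,0,47,16,0,0,0,0,47,16,0,0,0,0,0,0,0,0,0,-9,0,0,0,0,0,-9,0,0,0,0,0,-8]';python3 st.py 494 -181 120 -47
```

```text
[[385.8 231.1]]
[(array([384.8, 230.2]), 0.6, array([ 497.1, -178.7,   36. ]))]
trace ring ((491.5057678222656, -181.6418914794922), (95.92211151123047, 103.42671203613281), 51.187198638916016) ((493.03070068359375, -179.5442657470703), 52.41350555419922) 0.8
t: 6.7
ee_pos: [492.2, -179.9, 153.8]
eef_rot: [0.0, 0.918, -0.396, -0.002]
force: [-0.1, -0.5, -3.1]
width: 0.177
t 6.7 p [ 492.2 -179.9  153.8] jaw -46.69 F [-0.1 -0.5 -3.1] w 0.177 q [ 0.65  0.35 -0.46  1.95  0.2   0.88 -0.74]
shift now [ 2.2 -0.6 33.8] after turn [ 2.1 -0.6 33.8] turn [0.09 0.19 0.31]
```

View pics/rect.png

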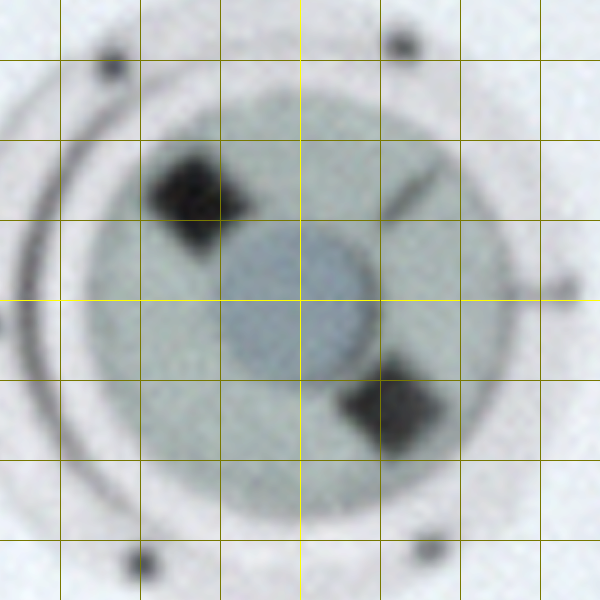

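```bash
python3 -m creep '[1.3,-0.8,16,0,0,0.3,0,0,16,0,0,0,0,0,14,0,0,0,0,0,0,0,0,0,0,0,0,0,0,0]';python3 st.py 493.7 -180.3 81.5 -46.9
python3 - <<'E'
from h import *
c=cap('side');t=cap('top')
cv2.imwrite('pics/s4c.png',np.hstack([cv2.resize(c['image'][100:260,230:350,::-1],None,fx=3.3,fy=3.3,interpolation=2),cv2.resize(t['image'][150:310,310:430,::-1],None,fx=3.3,fy=3.3,interpolation=2)]))
E
```

```text
t: 7.32
ee_pos: [495.3, -180.3, 109.7]
eef_rot: [-0.0, 0.916, -0.401, 0.0]
force: [-0.3, 0.4, -3.1]
width: 0.177
t 7.325 p [ 495.3 -180.3  109.7] jaw -47.24 F [-0.3  0.4 -3.1] w 0.177 q [ 0.62  0.42 -0.44  1.99  0.25  0.79 -0.79]
shift now [-1.1  1.2 28.2] after turn [-1.   1.2 28.2] turn [-0.02 -0.02 -0.34]
```

View pics/s4c.png

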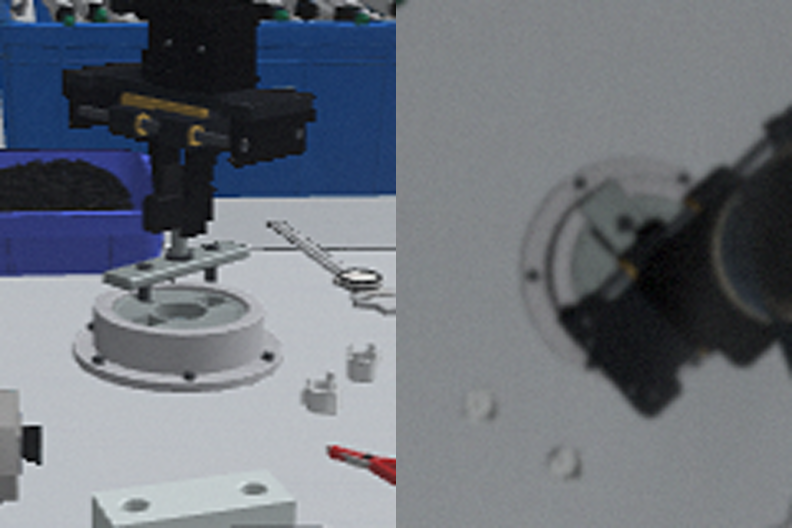

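The spanner hangs level just above the ring, with the pins over the hole areas. I'll lower it and watch the force.

```bash
python3 -m creep '[-1,1,5,0,0,-0.3,0,0,5,0,0,0,0,0,5,0,0,0,0,0,0,0,0,0]';python3 st.py 493.7 -180.3 81.5 -46.9
python3 -m creep '[0,0,5,0,0,0,0,0,5,0,0,0,0,0,3,0,0,0,0,0,0,0,0,0]';python3 st.py 493.7 -180.3 81.5 -46.9
```

```text
t: 7.92
ee_pos: [493.1, -180.2, 94.0]
eef_rot: [0.0, 0.917, -0.398, -0.001]
force: [0.0, 0.3, -3.0]
width: 0.182
t 7.925 p [ 493.1 -180.2   94. ] jaw -46.94 F [ 0.   0.3 -3. ] w 0.182 q [ 0.62  0.44 -0.43  2.    0.26  0.76 -0.79]
shift now [ 0.5 -0.4 12.5] after turn [ 0.5 -0.4 12.5] turn [ 0.03  0.06 -0.04]
t: 8.43
ee_pos: [493.6, -180.3, 81.5]
eef_rot: [-0.0, 0.917, -0.398, 0.0]
force: [-0.3, 0.4, -4.3]
width: 0.182
t 8.425 p [ 493.6 -180.3   81.5] jaw -46.94 F [-0.3  0.4 -4.3] w 0.182 q [ 0.61  0.46 -0.43  2.01  0.28  0.73 -0.81]
shift now [ 0.  -0.1  0. ] after turn [ 0.  -0.1  0. ] turn [-0.01 -0.01 -0.04]
```

```bash
python3 -m creep '[0,0,0,0,0,0,0,0,0,0,0,6,0,0,0,0,0,6,0,0,0,0,0,6,0,0,0,0,0,6,0,0,0,0,0,6,0,0,0,0,0,6,0,0,0,0,0,6,0,0,0,0,0,0,0,0,0,0,0,0]';python3 st.py 493.7 -180.3 81.5 -99; python3 -c "
from h import *;print(readout.get_state()['moment'])"
```

```text
t: 9.68
ee_pos: [493.5, -180.2, 81.5]
eef_rot: [-0.0, 0.714, -0.7, -0.0]
force: [0.2, -0.9, -4.4]
width: 0.184
t 9.675 p [ 493.5 -180.2   81.5] jaw -88.85 F [ 0.2 -0.9 -4.4] w 0.184 q [ 0.47  0.43 -0.25  2.02  0.16  0.71 -1.43]
shift now [ 0.1 -0.2  0. ] after turn [ 0.1 -0.2  0. ] turn [-0.    0.   10.15]
[-0.0047091   0.05119823  0.00019554]
```

```bash
python3 -m creep '[0,0,0,0,0,3,0,0,0,0,0,3,0,0,0,0,0,3]';python3 -c "
from h import *;print(readout.get_state()['moment'])"; python3 -m creep '[0,0,0,0,0,2,0,0,0,0,0,1]'; python3 -c "
from h import *;print(readout.get_state()['moment'])";python3 st.py 493.7 -180.3 81.5 -99
python3 - <<'E'
from h import *
c=cap('side');t=cap('top')
cv2.imwrite('pics/s5c.png',np.hstack([cv2.resize(c['image'][100:260,230:350,::-1],None,fx=3.3,fy=3.3,interpolation=2),cv2.resize(t['image'][150:310,310:430,::-1],None,fx=3.3,fy=3.3,interpolation=2)]))
E
```

```text
t: 10.05
ee_pos: [493.5, -180.2, 81.5]
eef_rot: [0.0, -0.656, 0.754, 0.0]
force: [0.7, -0.5, -4.4]
width: 0.174
[0.08471311 0.02617724 0.12340672]
t: 10.3
ee_pos: [493.5, -180.1, 81.5]
eef_rot: [-0.0, -0.638, 0.77, -0.0]
force: [0.5, -0.6, -2.0]
width: 0.184
[ 0.02601094 -0.17829528  0.98676371]
t 10.3 p [ 493.5 -180.1   81.5] jaw -100.76 F [ 0.5 -0.6 -2. ] w 0.184 q [ 0.42  0.43 -0.19  2.02  0.12  0.71 -1.61]
shift now [ 0.1 -0.2  0. ] after turn [ 0.1 -0.2  0. ] turn [ 0.01 -0.04 -1.76]
```

View pics/s5c.png

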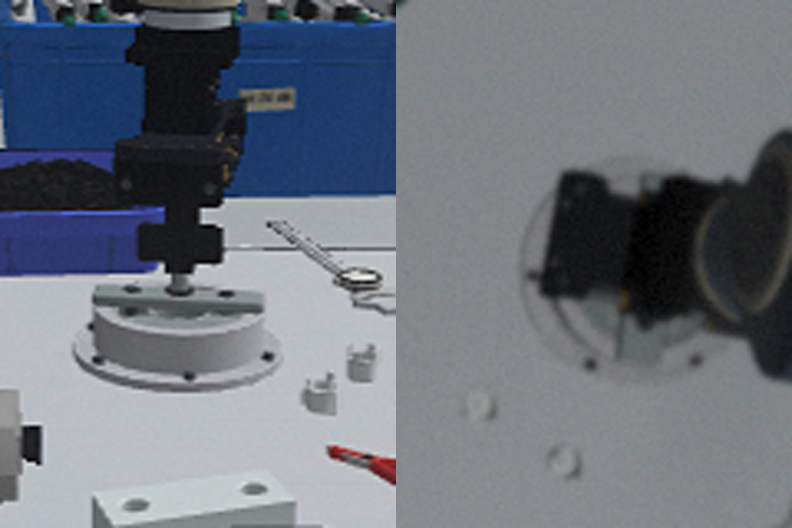

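The moment about vertical jumped to 1 N m at 53.8° of turn, so the ring is on its stop. I'll back off within the play, then release.

```bash
python3 -m creep '[0,0,0,0,0,-2,0,0,0.5,0,0,-2,0,0,0,0,0,0]';python3 -m creep '[0,0,0,0,0,0,0,0,0,0,0,0,0,0,0,0,0,0,0,0,0,0,0,0,0,0,0,0,0,0,0,0,0,0,0,0,0,0,0,0,0,0,0,0,0,0,0,0]' 0.8; python3 -m creep '[0,0,-10,0,0,0,0,0,-25,0,0,0,0,0,-40,0,0,0,0,0,-40,0,0,0,0,0,-20,0,0,0,0,0,0,0,0,0]'; python3 -m creep '[0,-60,0,0,0,0,0,-60,0,0,0,0,0,-60,0,0,0,0,0,0,0,0,0,0]';python3 st.py 493.7 -180.3 81.5 -99
```

```text
t: 10.78
ee_pos: [493.7, -180.5, 81.4]
eef_rot: [0.0, -0.662, 0.749, -0.0]
force: [-0.7, 1.1, 1.2]
width: 0.176
t: 11.78
ee_pos: [493.5, -180.3, 81.0]
eef_rot: [-0.0, -0.663, 0.749, -0.0]
force: [-1.3, -0.1, 0.3]
width: 0.795
t: 12.52
ee_pos: [494.6, -180.6, 218.3]
eef_rot: [0.001, -0.663, 0.749, -0.002]
force: [-0.3, -0.2, -0.5]
width: 0.801
t: 13.02
ee_pos: [674.5, -201.2, 212.2]
eef_rot: [-0.0, -0.664, 0.748, 0.002]
force: [0.0, -0.0, -0.9]
width: 0.797
t 13.025 p [ 674.5 -201.2  212.2] jaw -96.85 F [ 0.  -0.  -0.9] w 0.797 q [ 0.37  0.54 -0.22  1.47  0.12  1.14 -1.55]
shift now [  1.1 181.7 131.2] after turn [  7.7 181.9 130.7] turn [0.16 0.11 2.15]
```

Run:
```python
from h import *
c=cap('side');t=cap('top')
cv2.imwrite('pics/s6c.png',np.hstack([cv2.resize(c['image'][120:320,220:340,::-1],None,fx=3,fy=3,interpolation=2),cv2.resize(t['image'][130:330,300:440,::-1],None,fx=3,fy=3,interpolation=2)]))
for k in('spanner_grip','ring_center','small_spanner_grip'):
  print(k,[[ (np.round(x['centre']),round(x['confidence'],2)) for x in eyes.tip_of(n,k)[:2]] for n in('side','top')])
print(proj(c,[493.7,-180.3,89]),proj(t,[493.7,-180.3,89]))
```

```text
spanner_grip [[(array([283., 171.]), 0.81)], [(array([182., 240.]), 0.72), (array([392., 228.]), 0.57)]]
ring_center [[(array([283., 194.]), 0.54)], []]
small_spanner_grip [[(array([318., 268.]), 0.56)], [(array([181., 238.]), 0.78)]]
[[284.76037509 173.41848364]] [[391.95970635 230.80653748]]
```

View pics/s6c.png

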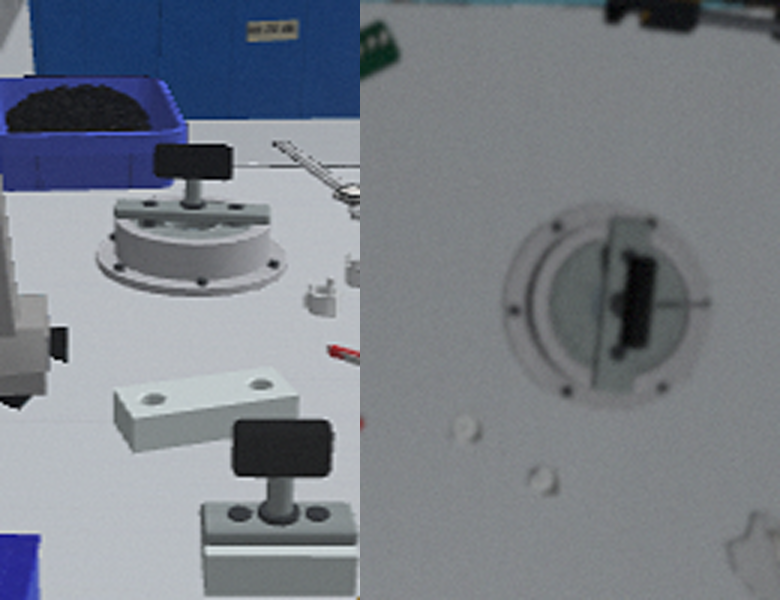

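The ring's line now runs straight into the rim's line (right half of the picture, around (690,303)). The spanner stands upright with its bar on the rim, and the small spanner is still in its block.

```bash
python3 -c "
from h import *
r.close_job();s=readout.get_state();print(s['t'],s['force'])"
```

```text
the job is handed in; nothing more can be done
the job is handed in; nothing more can be done
```

The ring is home at its stop, the long spanner is standing in it, and the job is handed in; no verdict was reported. I lifted the long spanner from its block and lowered both pins into the ring's holes. I then turned it clockwise about 54°, until the moment jumped to about 1 N m at the stop. After that I backed off 4° within the play, let go and moved the arm clear by about 13 s.

**Last checks:**
- **Ring:** its black line meets the black line on the housing rim.
- **Long spanner:** it is upright with its bar on the rim. The side and top views put the grip within about 3 pixels of where it should be.
- **Small spanner:** it is still in its block.
- **Robot:** the arm is clear of everything and the force on the tool is about 0.

**Disagreements:**
- **Networks:** in the last top view, the first choice for the long spanner was actually the small one; the second choice was right. The ring centre was not found in that view.
- **Hole spacing:** measured from above, it came out at about 70 mm instead of 73 mm. That is within the pins' play.

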